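Plug the bench transfer coupler and lock both cam arms

TASK

Close off the bench transfer coupler: stand the grooved brass plug in its mouth and press it down by feel, past the stiff seal, until its flange stops on the rim; lean on it with about 20 N for a moment to be sure it is home. Then swing both cam arms down together, neither running well ahead of the other, until both lie fully down on their stops along the coupler's sides, and let go. Never push the plug or squeeze the arms with more than 25 N, and leave the bottle, tape roll and timer where they are.

Things in the scene. Friction and masses are not known exactly. Their poses are not given: they have to be found in the camera images.
- coupler: Aluminium cam coupler upright on a round grey flange foot (92 mm across, 10 mm thick). Origin: centre of the foot's underside, z up along the bore. Its head is clamped on the foot at an unknown height h of 0 to 22 mm: rim at z = 85 mm + h. Body 42 mm, bore 30.4 mm in diameter. Cam arms hinge at y = +-24.5, z = 77 mm + h, between ears reaching y = +-28.5 mm, flush with the rim. Hose stub to +x. Yaw varies.
- plug: Loose brass plug, 0.13 to 0.25 kg, 52 mm tall, upright on its foot. Origin: centre of its underside, z up. Foot tapers from 20 to 28 mm diameter over 5 mm; land 28 mm up to z = 12; groove 18 mm up to z = 30; flange 41 mm from z = 30 to 34; blue round knob 26 mm wide, z = 34 to 52 mm (grasp here). In the bore it first meets the seal 5 to 7 mm too high; about 8 N slides the seal, which stays where pushed.
- cam_left (a joint): Steel arm on the coupler's +y side, 12 mm wide, 6 mm thick, 49 mm long from its hinge. Rad: 0 = level outward (open), grows swinging down, 1.5 = stop, along the body (locked). Stays where left; turns with about 0.12 N m. Its greased cam enters the plug's groove from about 0.3 rad; it jams or stops short if the plug is not home. Both locked: 60 to 66 mm over their outer faces.
- cam_right (a joint): The same steel cam arm on the coupler's -y side; same values.
- brown_bottle: Bystander: loose brown bottle with a black cap, 34 mm in diameter, 66 mm tall; origin at the centre of its underside.
- tape: Bystander: loose roll of masking tape lying flat, 96 mm across, 25 mm high; origin at the centre of its underside.
- lab_timer: Bystander: loose white timer, 62 x 78 x 21 mm; origin at the centre of its underside.
There are look-alikes about, which are no part of the job. What is shaped like the coupler but pink is not meant.

How it is judged (in metres and radians):
On the way, in this order (a step that is already met when the one before it is completed fails the run):
1. the plug is in the bore, leaned on with more than 16 N (against the rim), while both cam arms are still open (z of plug in the frame of coupler between 0.052 and 0.08 m and horizontal distance between plug and coupler below 0.003 m and angle between plug's own z axis and vertical below 0.08 rad and contact force between plug and coupler above 16 N and value of joint each of cam_left, cam_right below 0.5 rad), for 0.15 s.
2. both cam arms are swung fully down (value of joint each of cam_left, cam_right above 1.44 rad), for 0.2 s.
At the end, for the whole second after the job is handed in: The plug stands upright (within 0.08 rad) and centred (within 3 mm) deep in the coupler's bore, at rest, held by both cam arms at 1.44 rad or more (all of step 2 and z of plug in the frame of coupler between 0.052 and 0.08 m and horizontal distance between plug and coupler below 0.003 m and angle between plug's own z axis and vertical below 0.08 rad and linear speed of plug below 0.02 m/s); the robot touches nothing.
It fails at once if the plug, seal or cams are forced: more than 40 N between plug and coupler (contact force between plug and coupler above 40 N).
It fails at once if the fingers push the coupler and its arms with more than 60 N in all (contact force between the fingers and coupler above 60 N).
It fails at once if one cam arm runs well ahead of the other (by more than about 0.55 rad) ((value of joint cam_left above 0.75 rad and value of joint cam_right below 0.2 rad) or (value of joint cam_left above 1.15 rad and value of joint cam_right below 0.55 rad) or (value of joint cam_left above 1.4 rad and value of joint cam_right below 0.8 rad) or (value of joint cam_right above 0.75 rad and value of joint cam_left below 0.2 rad) or (value of joint cam_right above 1.15 rad and value of joint cam_left below 0.55 rad) or (value of joint cam_right above 1.4 rad and value of joint cam_left below 0.8 rad)).
It fails at once if the bottle, tape roll or timer is moved by more than 20 mm (distance of any of brown_bottle, tape, lab_timer from where it was at the start of the episode above 0.02 m).
It also fails if it takes over 72 s, if anything falls off the work surface, if the arm or the gripper's body presses on something with over 40 N, if the wrist force passes 120 N, or if a joint passes its speed limit or range.

ROBOT

A 7-joint arm with a two-finger parallel gripper is mounted at the origin on a cart in front of the work surface, level with it; the furniture and walls round the work are solid. World frame = base frame: x ahead of the robot, y to its left, z up, the work surface at z = 0. Lengths are in mm, angles in rad, forces in N, time in s.
With the tool pointing down it reaches from about 425 to 825 mm from the base axis. Payload 3.6 kg.
Tool frame: the origin (TCP) lies between the finger pads; the fingertips stand 25 mm ahead of it and the grasp point (between the pads) lies 6 mm ahead of it (env.finger_overhang is the distance from the TCP to the fingertips, in mm); z points along the fingers, y is the direction in which the jaws open and shut (so a half turn about z gives the same grasp; the last joint's range is limited). The gripper opens to 93 mm and grips with 3 to 60 N. Pads are 15 mm wide; open, the fingers measure 128 mm over their backs; the gripper's body (75 mm by 188 mm) begins 65 mm behind the grasp point.
Start: joints at [1.256, 0.615, -0.013, 1.423, 0.008, 1.103, -0.04], TCP at [185.133, -623.048, 243.64] pointing down, gripper open.
Joint ranges: [-3.12, 3.12], [-0.3, 2.06], [-1.34, 1.32], [0.26, 2.42], [-1.36, 4.5], [0.01, 1.98], [-2.84, 2.84]. Speed limits (rad/s): [2.79, 2.79, 3.14, 3.14, 3.14, 3.14, 3.14].

INTERFACE

Orientations are given as a 3x3 rotation matrix whose columns are the frame's x, y, z axes.
In Python, from station import env, viewer gives the robot as it stands.
- The arm moves only by the shell command python3 -m inch 'ROWS' [FORCE]. ROWS is text: rows parted by semicolons, each of 7 numbers parted by spaces: the turn, a rotation vector about the world's x, y, z in units of 10 degrees (1.0 is 10 degrees), then the shift along the world's x, y, z in units of 30 mm (1.0 is 30 mm), then the finger opening in mm, from 0 to 93. In form: ax ay az x y z fingers; .... A call has 1 to 8 rows; each row is the pose to reach, as a shift and turn from the pose commanded when the call began; what a row does not reach only later rows make up. A row lasts 1/8 s, in which the tool goes at most 62.5 mm and 10.7 degrees, less where a joint would pass 70% of its speed; a pose out of reach is approached as far as the arm can. A call with a gripper value outside its range is refused whole. The fingers move at their own pace and stop on an object; FORCE is the grip in N (left out, the last holds). Time passes only in rows, so rows that repeat a pose let the fingers close. It gives the time, the measured TCP pose, the force and the opening at its end, in the units of the state.
- env.state(): the state, without advancing time (a new reading comes with each control period).
- viewer.get_image(name): name is "side" or "top" or "wrist"; returns (picture, depth): 384x512x3 uint8, red, green, blue; 384x512 float32, mm along the optical axis (not along the pixel's ray), 0 where there is no reading.
- viewer.camera_params(name): a dict with "vertical_fov" (degrees; the focal length in pixels is half the picture's height over the tangent of half this angle, whatever the lens; pixels are square), "cx", "cy" (the principal point, pixels), "k1" (the pictures are not rectified: a ray, as slopes to the right and down, at radius r is drawn at 1 + k1 r^2 times it, then the intrinsics apply), "world_from_camera" (4x4, takes a point from camera to world coordinates). Camera axes: x right, y down, z forward; pixel columns grow to the right and rows downward; lengths in mm; the calibration is good to about 2 mm. A picture is of the moment at which its call begins: read the wrist's pose just before it. camera_params takes no time and is no camera call; for the wrist camera it gives the pose at the moment of the call.
- env.sign_off(): hands the job in, once; it reports no verdict.
The state is a dict: "t": time; "joint_positions": joint angles; "qvel": joint speeds; "joint_efforts": joint torques, N m; "ee_pos": TCP position; "tool_rot": TCP orientation; "force": force on the tool from outside, world axes, zero at the start; "moment": the same for the moment, N m; "width": finger opening in mm.
Only numpy, scipy, OpenCV 4.12 (cv2) and the standard library are available. Lean on these libraries where they do the work, as an engineer would, in place of code of your own. Each camera call takes 0.05 s, during which the arm holds its last target. There are 200 camera calls.

## Working session

There is one attempt and no reset: what is moved stays moved. The work goes in short steps, Python scripts to look and compute and a shell command to move; the robot and the scene stay as the last step left them, time stands still between calls to the robot, and variables do not carry over. Pictures are saved under pics/ and viewed, about 8 in all and at most 12, crops included, and the job is handed in when it is done.

```bash
ls; mkdir -p pics; cat > h.py <<'E'
import numpy as np, cv2
from station import env, viewer
def shot(n):
    p=viewer.camera_params(n); im,d=viewer.get_image(n); return im,d,p
def save(im,f): cv2.imwrite('pics/'+f,cv2.cvtColor(np.ascontiguousarray(im),cv2.COLOR_RGB2BGR))
def rays(p,uv):
    uv=np.atleast_2d(np.array(uv,float)); f=192/np.tan(np.radians(p['vertical_fov'])/2)
    K=np.array([[f,0,p['cx']],[0,f,p['cy']],[0,0,1]])
    s=cv2.undistortPoints(uv[:,None],K,np.array([p['k1'],0,0,0.]))[:,0]
    return np.c_[s,np.ones(len(s))]
def dep(p,uv,z):
    c=rays(p,uv)*np.reshape(z,(-1,1)); T=np.array(p['world_from_camera']); return c@T[:3,:3].T+T[:3,3]
def plane(p,uv,h):
    T=np.array(p['world_from_camera']); r=rays(p,uv)@T[:3,:3].T; o=T[:3,3]
    return o+r*((h-o[2])/r[:,2:])
def cloud(p,d):
    v,u=np.nonzero(d>0); P=dep(p,np.c_[u,v],d[v,u]); out=np.full(d.shape+(3,),np.nan); out[v,u]=P; return out
E
python3 - <<'E'
from h import *
for n in('top','side'):
    im,d,p=shot(n); save(im,n+'0.png'); np.savez(n+'0',im=im,d=d)
    print(n,p)
print(env.state())
E
```

```text
pics
top {'vertical_fov': 53.64970780449243, 'cx': 255.38932531833552, 'cy': 192.98580866814982, 'k1': -0.06079728552766776, 'world_from_camera': array([[-2.85172673e-02, -9.85224281e-01,  1.68878303e-01,
         3.32870196e+02],
       [-9.99500050e-01,  3.04123563e-02,  8.64517057e-03,
         3.43412779e+01],
       [-1.36534191e-02, -1.68547336e-01, -9.85598995e-01,
         1.04350236e+03],
       [ 0.00000000e+00,  0.00000000e+00,  0.00000000e+00,
         1.00000000e+00]])}
side {'vertical_fov': 46.65357848708278, 'cx': 253.8071154984426, 'cy': 189.332530060879, 'k1': -0.13738869276670837, 'world_from_camera': array([[-9.34604672e-01, -2.36852671e-01,  2.65358095e-01,
         1.63375907e+02],
       [-3.55688073e-01,  6.21686540e-01, -6.97848007e-01,
         9.32861611e+02],
       [ 3.17608813e-04, -7.46596717e-01, -6.65276815e-01,
         9.47619761e+02],
       [ 0.00000000e+00,  0.00000000e+00,  0.00000000e+00,
         1.00000000e+00]])}
{'t': 0.1, 'joint_positions': array([ 1.2555298 ,  0.61579752, -0.0126093 ,  1.42468364,  0.00809197,
        1.10339276, -0.04043736]), 'qvel': array([ 0.00098662, -0.00179683,  0.00024641, -0.00428048, -0.0003883 ,
       -0.00245117, -0.0011363 ]), 'joint_efforts': array([ 6.40760372e-04, -4.60040796e+01,  2.09916523e-01, -1.66243583e+01,
       -6.11644797e-02,  1.69155205e-02,  1.02663232e-04]), 'ee_pos': array([ 184.93204052, -622.48068696,  242.63140203]), 'tool_rot': array([[ 9.58590670e-01,  2.84786753e-01, -6.57430332e-04],
       [ 2.84787511e-01, -9.58588299e-01,  2.13228440e-03],
       [-2.29586727e-05, -2.23121588e-03, -9.99997511e-01]]), 'force': array([-0.08386907, -0.48833817, -0.68396253]), 'moment': array([ 0.01031364, -0.04940246, -0.03960837]), 'width': 93.17944411032553}
```

View pics/top0.png

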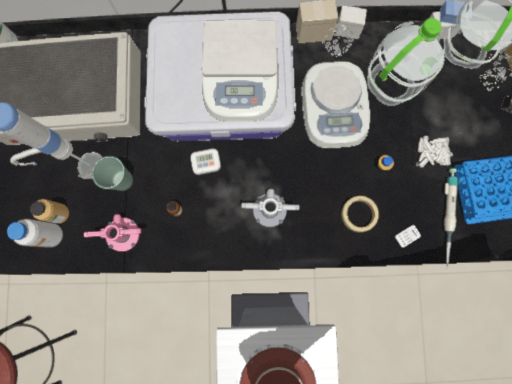

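View pics/side0.png

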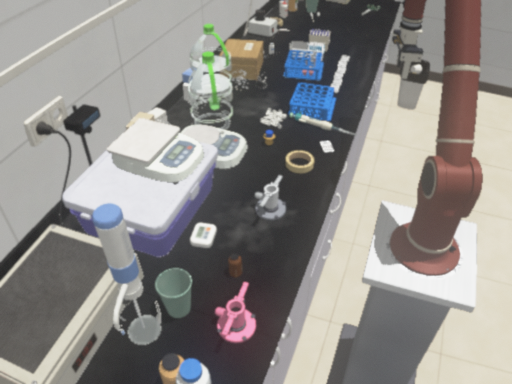

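The top view shows the grey coupler at about (270,208) with its arms out left and right, and the plug (blue knob, brass flange) at (386,162). The bottle is at (174,208), the timer at (205,161) and the tape at (360,213).

Look-alikes:
- **Coupler:** the pink coupler at (122,234), which I reject because of its colour.
- **Plug:** the blue-capped bottles at (20,232) and (5,115), and the orange-capped jar at (45,210). None of these is a small brass piece with a blue knob.

I choose coupler (270,208) and plug (386,162).

```bash
python3 - <<'E'
from h import *
z=np.load('top0.npz'); im,d=z['im'],z['d']; p=viewer.camera_params('top'); C=cloud(p,d)
a=cv2.resize(im[180:236,235:305],None,fx=6,fy=6,interpolation=cv2.INTER_CUBIC)
b=cv2.resize(im[134:190,351:421],None,fx=6,fy=6,interpolation=cv2.INTER_CUBIC)
save(np.vstack([a,b])[:, :],'crop0.png'); print(np.vstack([a,b]).shape)
hsv=cv2.cvtColor(im,cv2.COLOR_RGB2HSV)
m=(hsv[...,0]>100)&(hsv[...,0]<130)&(hsv[...,1]>120)&(hsv[...,2]>60); mm=np.zeros_like(m); mm[150:175,375:398]=m[150:175,375:398]
P=C[mm]; v,u=np.nonzero(mm); print('knob',len(P),np.nanmedian(P,0),P[:,2].max(),u.mean(),v.mean(),plane(p,[u.mean(),v.mean()],50))
r=C[185:232,238:304].reshape(-1,3); 
for lo,hi in((4,20),(60,78),(78,115)):
    q=r[(r[:,2]>lo)&(r[:,2]<hi)]; print(lo,len(q),q.min(0),q.max(0),q.mean(0))
h=np.histogram(r[:,2],bins=range(-8,120,4)); print(h)
for n,(u,v) in dict(bottle=(174,208),timer=(205,161),tape=(360,198)).items(): print(n,C[v,u])
E
```

```text
(672, 420, 3)
knob 72 [ 580.69560206 -314.1820561    52.22549392] 55.690825093028025 387.2083333333333 160.59722222222223 [[ 580.87895588 -315.60059602   50.        ]]
4 569 [404.1097869  -86.81438151   4.02489478] [533.94879609  93.29560047  19.96443947] [458.77418046   5.34268598  10.30167007]
60 103 [443.19879104 -67.94987744  60.3360535 ] [479.36318767  24.44992049  77.73803675] [463.65309594   2.78090301  64.66307047]
78 334 [444.06038079 -67.59792397  78.13554373] [483.05273162  77.95529728  90.80132639] [463.75294509   7.65260446  83.65243014]
(array([  17,  721, 1234,  123,  293,  126,   27,   14,    3,    1,    1,
          3,    2,   11,   34,   28,   14,   65,   21,    5,    6,   55,
        129,  127,   29,    0,    0,    0,    0,    0,    0]), array([ -8,  -4,   0,   4,   8,  12,  16,  20,  24,  28,  32,  36,  40,
        44,  48,  52,  56,  60,  64,  68,  72,  76,  80,  84,  88,  92,
        96, 100, 104, 108, 112, 116]))
bottle [466.96272652 256.02146617  67.57196319]
timer [602.88619452 180.99293236  20.02287165]
tape [ 484.58288461 -240.15916021   26.40985155]
```

View pics/crop0.png

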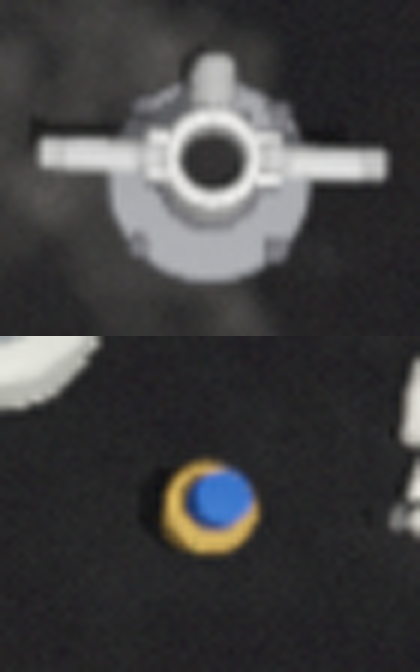

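The crops confirm both choices: a grey coupler with both arms open and stub to +x, and a brass disc with a blue knob. Now I move over the plug and turn the jaws along world y.

```bash
python3 -m inch '0 0 -0.8 6.6 5.1 -0.2 93;0 0 -1.7 13.2 10.2 -0.5 93;0 0 -1.7 13.2 10.2 -0.5 93;0 0 -1.7 13.2 10.2 -0.5 93;0 0 -1.7 13.2 10.2 -0.5 93;0 0 -1.7 13.2 10.2 -0.5 93;0 0 -1.7 13.2 10.2 -0.5 93;0 0 -1.7 13.2 10.2 -0.5 93' 20
python3 - <<'E'
from h import *
im,d,p=shot('wrist'); save(im,'w1.png'); np.savez('w1',im=im,d=d,**{k:np.array(v) for k,v in p.items()}); print(p); print(env.state()['ee_pos'],env.state()['tool_rot'])
E
```

```text
t: 1.1
ee_pos: [581.8, -316.0, 228.1]
tool_rot: [[1.0, -0.008, -0.001], [-0.008, -1.0, 0.0], [-0.001, -0.0, -1.0]]
force: [0.6, -0.9, 0.2]
width: 92.9
{'vertical_fov': 71.86344021592514, 'cx': 253.86823455635616, 'cy': 190.19563323288295, 'k1': -0.047960708556494334, 'world_from_camera': array([[-9.10526417e-03, -9.69207908e-01, -2.46075447e-01,
         6.49465764e+02],
       [-9.99958546e-01,  8.83323997e-03,  2.20924394e-03,
        -3.16862975e+02],
       [ 3.24267773e-05,  2.46085362e-01, -9.69248159e-01,
         3.69372853e+02],
       [ 0.00000000e+00,  0.00000000e+00,  0.00000000e+00,
         1.00000000e+00]])}
[ 590.60604884 -304.9115893   227.24314719] [[ 0.99995375  0.0066811   0.00691861]
 [ 0.00661632 -0.99993446  0.00934323]
 [ 0.00698058 -0.00929702 -0.99993242]]
```

View pics/w1.png

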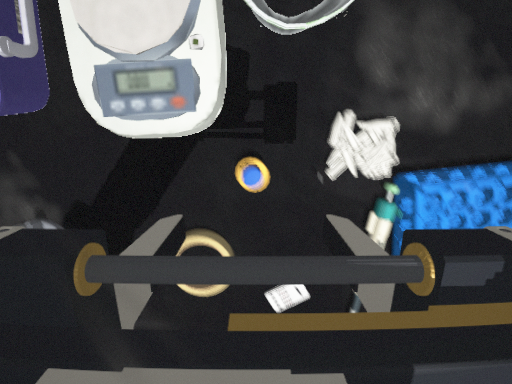

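The wrist view shows the plug, alone, at (252,175), with the balance above left and the tape below at (205,263). The arm was still settling, so I remeasure at rest.

```bash
python3 -m inch '0 0 0 0 0 0 93;0 0 0 0 0 0 93;0 0 0 0 0 0 93;0 0 0 0 0 0 93'
cat >> h.py <<'E'
def blob(m,box):
    mm=np.zeros(m.shape,np.uint8); x0,y0,x1,y1=box; mm[y0:y1,x0:x1]=m[y0:y1,x0:x1]
    n,l,s,c=cv2.connectedComponentsWithStats(mm); 
    return (l==1+np.argmax(s[1:,4])) if n>1 else mm>0
def knob(n,box,off=None):
    im,d,p=shot(n); C=cloud(p,d); g=cv2.cvtColor(im,cv2.COLOR_RGB2HSV)
    b=blob(((g[...,0]>100)&(g[...,0]<130)&(g[...,1]>110)).astype(np.uint8),box)
    y=blob(((g[...,0]>8)&(g[...,0]<30)&(g[...,1]>90)).astype(np.uint8),box)
    z=C[...,2]; zt=np.nanpercentile(z[b],90); t=b&(z>zt-4); Pt=C[t]
    hull=cv2.findContours((b|y).astype(np.uint8),cv2.RETR_EXTERNAL,cv2.CHAIN_APPROX_NONE)[0]
    hull=max(hull,key=len)[:,0]
    (cu,cv_),_=cv2.minEnclosingCircle(hull); 
    fl=plane(p,hull,zt-20); 
    print(n,'nblue',b.sum(),'ztop',zt,'knobmid',(Pt.min(0)+Pt.max(0))/2,'ext',np.ptp(Pt,axis=0),'\n flange ext',np.ptp(fl,axis=0),'mid',(fl.min(0)+fl.max(0))/2)
E
python3 - <<'E'
from h import *
print(env.state()['ee_pos'],env.state()['qvel'].round(3),env.state()['tool_rot'].round(4),viewer.camera_params('wrist')['world_from_camera'][:3,3])
knob('wrist',(210,130,300,210)); knob('top',(370,145,402,178)); print(env.state()['ee_pos'])
E
```

```text
t: 1.65
ee_pos: [579.6, -318.8, 228.9]
tool_rot: [[1.0, -0.01, -0.0], [-0.01, -1.0, -0.0], [-0.0, 0.0, -1.0]]
force: [0.3, 0.3, 0.0]
width: 93.2
[ 579.60405859 -318.77936575  228.86372375] [-0.005  0.002 -0.009 -0.001 -0.     0.001 -0.001] [[ 9.999e-01 -1.030e-02 -2.000e-04]
 [-1.030e-02 -9.999e-01 -4.000e-04]
 [-2.000e-04  4.000e-04 -1.000e+00]] [ 647.24406744 -319.6881477   370.18210219]
wrist nblue 330 ztop 53.053767388392124 knobmid [ 582.45187886 -316.29208579   51.75898591] ext [23.36916482 23.36767246  4.8304518 ] 
 flange ext [42.15982052 41.4907755   0.        ] mid [ 581.93768408 -316.71852408   33.05376739]
top nblue 74 ztop 54.78135093137769 knobmid [ 579.34538825 -316.38856306   53.65013595] ext [22.05818556 23.48517757  5.66118614] 
 flange ext [4.54670270e+01 4.75538840e+01 2.27373675e-13] mid [ 580.9438698  -315.65651122   34.78135093]
[ 580.06618494 -318.19387162  228.87139063]
```

```bash
python3 -m inch '0 0 0 0.07 0.07 -1.5 93;0 0 0 0.07 0.07 -3 93;0 0 0 0.07 0.07 -4 93;0 0 0 0.07 0.07 -4.8 93;0 0 0 0.07 0.07 -5.3 93;0 0 0 0.07 0.07 -5.57 93;0 0 0 0.07 0.07 -5.57 93;0 0 0 0.07 0.07 -5.57 93' && python3 -m inch '0 0 0 0 0 0 20;0 0 0 0 0 0 20;0 0 0 0 0 0 20;0 0 0 0 0 0 20;0 0 0 0 0 0 20;0 0 0 0 0 0 20;0 0 0 0 0 0 20;0 0 0 0 0 0 20' 25
```

```text
t: 2.75
ee_pos: [583.4, -315.7, 62.6]
tool_rot: [[1.0, -0.008, 0.002], [-0.008, -1.0, -0.001], [0.002, 0.001, -1.0]]
force: [-0.4, 0.1, -0.1]
width: 92.8
t: 3.75
ee_pos: [582.7, -315.4, 61.5]
tool_rot: [[1.0, -0.008, 0.0], [-0.008, -1.0, -0.0], [0.0, 0.0, -1.0]]
force: [-0.1, 0.6, -0.4]
width: 25.3
```

```bash
python3 -m inch '0 0 0 0 0 0.7 20;0 0 0 0 0 2 20;0 0 0 0 0 3.5 20;0 0 0 0 0 5 20;0 0 0 -0.9 2 5 20;0 0 0 -1.8 4 5 20;0 0 0 -2.7 6 5 20;0 0 0 -3.6 8 5 20' && python3 -m inch '0 0 0 -0.6 1.4 0 20;0 0 0 -1.15 2.7 0 20;0 0 0 -1.15 2.7 0 20;0 0 0 -1.15 2.7 0 20;0 0 0 -1.15 2.7 0 20;0 0 0 -1.15 2.7 0 20'
python3 - <<'E'
from h import *
print(env.state()['ee_pos'],env.state()['qvel'].round(3))
im,d,p=shot('wrist'); save(im,'w2.png'); np.savez('w2',im=im,d=d,**{k:np.array(v) for k,v in p.items()}); print(env.state()['ee_pos'])
E
```

```text
t: 4.75
ee_pos: [479.0, -85.4, 211.5]
tool_rot: [[1.0, -0.008, 0.0], [-0.008, -1.0, 0.001], [0.0, -0.001, -1.0]]
force: [1.8, 1.7, -0.8]
width: 25.8
t: 5.5
ee_pos: [445.9, -7.5, 211.5]
tool_rot: [[1.0, -0.01, 0.0], [-0.01, -1.0, -0.0], [0.0, 0.0, -1.0]]
force: [-0.6, -0.4, -1.0]
width: 25.3
[445.89992522  -7.46861191 211.45954329] [-0.003 -0.001 -0.005  0.002 -0.     0.002  0.001]
[445.83024166  -7.24387765 211.446182  ]
```

View pics/w2.png

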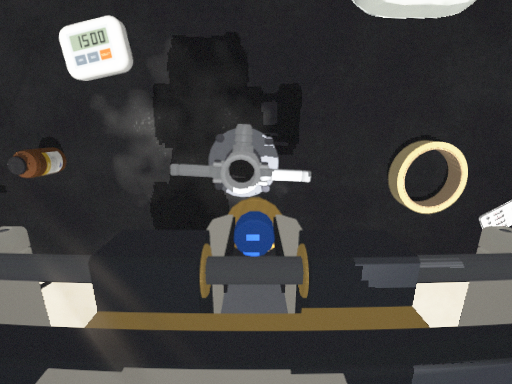

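The wrist view shows the coupler rim at (241,170), the arm ends at (172,170) and (310,176), and the held plug's knob at (254,232). Next I measure the rim, the arms and the plug in the hand.

```bash
cat >> h.py <<'E'
def coup(im,d,p,c,quiet=False):
    C=cloud(p,d); z=C[...,2]; x0,y0=c
    V,U=np.mgrid[:384,:512]; near=np.hypot(U-x0,V-y0)<24
    hz=z[near&(z>70)&(z<125)]; h,e=np.histogram(hz,bins=np.arange(70,126,1)); print('z hist',[(int(a),int(b)) for a,b in zip(e,h) if b>8])
    return C
def fitc(P):
    A=np.c_[2*P[:,:2],np.ones(len(P))]; s=np.linalg.lstsq(A,(P[:,:2]**2).sum(1),rcond=None)[0]; return s[:2],np.sqrt(s[2]+s[0]**2+s[1]**2)
E
python3 - <<'E'
from h import *
w=np.load('w2.npz'); im,d=w['im'],w['d']; p={k:w[k] for k in w.files if k not in('im','d')}
C=coup(im,d,p,(241,170)); z=C[...,2]
g=cv2.cvtColor(im,cv2.COLOR_RGB2GRAY)
# dark hole
m=blob((g<75).astype(np.uint8),(224,158,257,186)); c=cv2.findContours(m.astype(np.uint8),cv2.RETR_EXTERNAL,cv2.CHAIN_APPROX_NONE)[0]; c=max(c,key=len)[:,0]
print('hole px',c.min(0),c.max(0),c.mean(0))
for zr in (86,90,95):
    P=plane(p,c,zr); print(zr,'hole fit',fitc(P),np.ptp(P,axis=0))
V,U=np.mgrid[:384,:512]
am=(np.hypot(U-241,V-171)>20)&(V>155)&(V<190)&(U>160)&(U<320)&(z>65)&(z<110)
for s in (U<241,U>241):
    P=C[am&s]; print('arm',len(P),P.mean(0),P.min(0),P.max(0))
P=C[(am)]; print('fit slope dx/dy',np.polyfit(P[:,1],P[:,0],1))
hs=cv2.cvtColor(im,cv2.COLOR_RGB2HSV); b=blob(((hs[...,0]>100)&(hs[...,0]<130)&(hs[...,1]>110)).astype(np.uint8),(225,200,285,262))
zt=np.nanpercentile(z[b],90); Pt=C[b&(z>zt-4)]; print('knob',zt,(Pt.min(0)+Pt.max(0))/2,np.ptp(Pt,axis=0))
y=(hs[...,0]>8)&(hs[...,0]<30)&(hs[...,1]>90)&(V>190)&(V<225)&(U>225)&(U<285)
ys,xs=np.nonzero(y); top=[(u,ys[xs==u].min()) for u in range(238,272) if (xs==u).any()]
F=plane(p,top,zt-18); print('flange rear arc fit',fitc(F))
E
```

```text
z hist [(70, 11), (71, 11), (72, 13), (73, 11), (74, 12), (75, 13), (77, 12), (78, 13), (79, 9), (80, 23), (81, 21), (82, 18), (83, 43), (84, 86), (85, 184), (86, 303), (87, 123)]
hole px [229 160] [253 181] [240.84615385 170.43076923]
86 hole fit (array([466.79927284,   5.22321091]), np.float64(11.65249718499638)) [21.81182365 24.52863674  0.        ]
90 hole fit (array([467.49946658,   5.0195793 ]), np.float64(11.477768408608599)) [21.48475614 24.16083071  0.        ]
95 hole fit (array([468.37470876,   4.76503978]), np.float64(11.25935743812567)) [21.07592175 23.70107318  0.        ]
arm 743 [466.13967305  47.83921444  82.4325131 ] [447.4525493   14.90149041  68.80778987] [477.39292537  79.83903724  88.40736359]
arm 685 [460.72836143 -36.80030956  81.4379279 ] [447.25323057 -67.27704051  68.05719293] [474.2961619   -3.75755812  87.73056873]
fit slope dx/dy [6.53981696e-02 4.63070538e+02]
knob 202.99933107270323 [455.15584541  -7.42417399 242.19340548] [44.47894456 25.63636659 86.37848338]
flange rear arc fit (array([450.78941694,  -8.02309973]), np.float64(15.68695471543461))
```

```bash
cat >> h.py <<'E'
def rimfit(C,c0,zr):
    Q=C.reshape(-1,3); Q=Q[np.abs(Q[:,2]-zr)<2.5]; c=np.array(c0,float)
    for _ in range(6):
        v=Q[:,:2]-c; r=np.hypot(*v.T); a=np.degrees(np.arctan2(v[:,1],v[:,0])); ins=[];out=[]
        for k in range(-180,180,10):
            s=(a>=k)&(a<k+10)&(r<24)&(r>12)
            if s.sum()<4: continue
            ins.append(np.r_[Q[s][np.argmin(r[s]),:2]])
            if abs(np.cos(np.radians(k+5)))>.6: out.append(Q[s][np.argmax(r[s]),:2])
        ci,ri=fitc(np.array(ins)); co,ro=fitc(np.array(out)); c=(ci+co)/2
    print('rim inner',ci.round(1),ri.round(1),'outer',co.round(1),ro.round(1),len(ins),len(out))
E
python3 - <<'E'
from h import *
w=np.load('w2.npz'); im,d=w['im'],w['d']; p={k:w[k] for k in w.files if k not in('im','d')}
C=cloud(p,d); z=C[...,2]
rimfit(C,(464,6),86.3)
t=np.load('top0.npz'); Ct=cloud(viewer.camera_params('top'),t['d']); rimfit(Ct,(464,6),86)
V,U=np.mgrid[:384,:512]
hs=cv2.cvtColor(im,cv2.COLOR_RGB2HSV); b=(hs[...,0]>100)&(hs[...,0]<130)&(hs[...,1]>110)&(V>200)&(V<262)&(U>225)&(U<285)
T=b&(abs(z-202.5)<3); P=C[T]; print('knob top',len(P),np.median(P,0),(P.min(0)+P.max(0))/2,np.ptp(P,axis=0),fitc(P))
y=(hs[...,0]>8)&(hs[...,0]<30)&(hs[...,1]>90)&(V>190)&(V<225)&(U>225)&(U<285)&(abs(z-184.5)<3); P=C[y]; print('flange',len(P),np.median(P,0),P.min(0),P.max(0))
# tip sections of arms -> centreline
for s in ((U<195),(U>290)):
    q=C[s&(V>155)&(V<190)&(U>165)&(U<315)&(z>70)&(z<100)]; 
    print('tip',len(q),(q.min(0)+q.max(0))/2,q.min(0),q.max(0))
E
```

```text
rim inner [463.4   6.5] 15.1 outer [463.4   6.7] 20.5 36 20Traceback (most recent call last):
  File "<stdin>", line 5, in <module>
  File "h.py", line 48, in rimfit
    ci,ri=fitc(np.array(ins)); co,ro=fitc(np.array(out)); c=(ci+co)/2
          ~~~~^^^^^^^^^^^^^^^
  File "h.py", line 38, in fitc
    A=np.c_[2*P[:,:2],np.ones(len(P))]; s=np.linalg.lstsq(A,(P[:,:2]**2).sum(1),rcond=None)[0]; return s[:2],np.sqrt(s[2]+s[0]**2+s[1]**2)
              ~^^^^^^
IndexError: too many indices for array: array is 1-dimensional, but 2 were indexed
```

The rim fit gives centre (463.4, 6.6) with radii 15.1 and 20.5, which match the given bore and body. I drop the top-camera fit and measure the held knob and the arm tips.

```bash
python3 - <<'E'
from h import *
w=np.load('w2.npz'); im,d=w['im'],w['d']; p={k:w[k] for k in w.files if k not in('im','d')}
C=cloud(p,d); z=C[...,2]
V,U=np.mgrid[:384,:512]
hs=cv2.cvtColor(im,cv2.COLOR_RGB2HSV); b=(hs[...,0]>100)&(hs[...,0]<130)&(hs[...,1]>110)&(V>200)&(V<262)&(U>225)&(U<285)
T=b&(abs(z-202.5)<3); P=C[T]; print('knob top',len(P),np.median(P,0),P.min(0),P.max(0),np.ptp(P,axis=0))
e=cv2.findContours(T.astype(np.uint8),cv2.RETR_EXTERNAL,cv2.CHAIN_APPROX_NONE)[0]; e=max(e,key=len)[:,0]; print('knob circle',fitc(plane(p,e,202)))
y=(hs[...,0]>8)&(hs[...,0]<30)&(hs[...,1]>90)&(V>190)&(V<225)&(U>225)&(U<285)&(abs(z-184.5)<3); P=C[y]; print('flange',len(P),np.median(P,0),P.min(0),P.max(0))
for s in ((U<195),(U>290)):
    q=C[s&(V>155)&(V<190)&(U>165)&(U<315)&(z>70)&(z<100)]; 
    print('tip',len(q),(q.min(0)+q.max(0))/2,q.min(0),q.max(0))
E
```

```text
knob top 1240 [445.84772475  -7.27516803 202.24786226] [432.91637313 -20.20766002 199.55018781] [457.65577851   5.3940093  204.39307785] [24.73940538 25.60166933  4.84289004]
knob circle (array([445.52161719,  -7.43052766]), np.float64(12.46192740592736))
flange 614 [458.75377895  -7.90951878 184.28571355] [448.83936012 -25.47936993 181.56684981] [465.18055417   9.76353897 186.92530803]
tip 287 [467.09926063  66.86979278  81.1419745 ] [460.27092114  53.90054831  77.19906085] [473.92760012  79.83903724  85.08488816]
tip 228 [459.06953117 -56.95686156  79.59918675] [452.6161556  -67.27704051  76.39637447] [465.52290673 -46.63668261  82.80199903]
```

```bash
python3 -m inch '0 0 -0.3 0.6 0.47 0 20;0 0 -0.3 0.6 0.47 -0.5 20;0 0 -0.3 0.6 0.47 -1 20;0 0 -0.3 0.6 0.47 -1.5 20;0 0 -0.3 0.6 0.47 -1.7 20;0 0 -0.3 0.6 0.47 -1.7 20;0 0 -0.3 0.6 0.47 -1.7 20;0 0 -0.3 0.6 0.47 -1.7 20'
python3 - <<'E'
from h import *
s=env.state(); print(s['ee_pos'],s['force'])
im,d,p=shot('wrist'); C=cloud(p,d); z=C[...,2]; V,U=np.mgrid[:384,:512]
hs=cv2.cvtColor(im,cv2.COLOR_RGB2HSV); b=(hs[...,0]>100)&(hs[...,0]<130)&(hs[...,1]>110)&(V>200)&(V<262)&(U>225)&(U<285)
T=b&(abs(z-(s['ee_pos'][2]-9))<3); e=cv2.findContours(T.astype(np.uint8),cv2.RETR_EXTERNAL,cv2.CHAIN_APPROX_NONE)[0]; e=max(e,key=len)[:,0]; print('knob circle',fitc(plane(p,e,s['ee_pos'][2]-9.5)))
E
```

```text
t: 6.55
ee_pos: [464.0, 7.7, 161.1]
tool_rot: [[0.998, -0.06, 0.001], [-0.06, -0.998, 0.0], [0.001, -0.0, -1.0]]
force: [0.4, 0.2, -0.8]
width: 25.6
[463.99150969   7.716601   161.07731466] [ 0.41490413  0.1706463  -0.7941549 ]
knob circle (array([463.59098946,   7.74799349]), np.float64(12.469572891039244))
```

```bash
python3 -m inch '0 0 0 0 -0.035 -0.1 20;0 0 0 0 -0.035 -0.2 20;0 0 0 0 -0.035 -0.3 20;0 0 0 0 -0.035 -0.4 20;0 0 0 0 -0.035 -0.5 20;0 0 0 0 -0.035 -0.6 20;0 0 0 0 -0.035 -0.6 20;0 0 0 0 -0.035 -0.6 20'
```

```text
t: 7.6
ee_pos: [463.6, 6.7, 142.6]
tool_rot: [[0.998, -0.06, 0.0], [-0.06, -0.998, 0.0], [0.0, -0.0, -1.0]]
force: [-0.1, -0.3, -1.1]
width: 25.4
```

```bash
python3 -m inch '0 0 0 0 0 -0.08 20;0 0 0 0 0 -0.16 20;0 0 0 0 0 -0.24 20;0 0 0 0 0 -0.32 20;0 0 0 0 0 -0.40 20;0 0 0 0 0 -0.48 20;0 0 0 0 0 -0.54 20;0 0 0 0 0 -0.54 20'
```

```text
t: 8.6
ee_pos: [463.6, 6.7, 126.2]
tool_rot: [[0.998, -0.06, -0.0], [-0.06, -0.998, 0.0], [-0.0, -0.0, -1.0]]
force: [1.3, 0.3, -0.9]
width: 25.3
```

```bash
python3 -m inch '0 0 0 0 0 -0.03 20;0 0 0 0 0 -0.06 20;0 0 0 0 0 -0.09 20;0 0 0 0 0 -0.12 20;0 0 0 0 0 -0.12 20'; python3 -m inch '0 0 0 0 0 -0.03 20;0 0 0 0 0 -0.06 20;0 0 0 0 0 -0.06 20'
```

```text
t: 9.22
ee_pos: [463.8, 6.7, 123.2]
tool_rot: [[0.998, -0.06, 0.001], [-0.06, -0.998, 0.0], [0.001, -0.0, -1.0]]
force: [-0.0, -0.8, 4.0]
width: 25.5
t: 9.6
ee_pos: [463.9, 6.6, 121.6]
tool_rot: [[0.998, -0.06, 0.001], [-0.06, -0.998, 0.0], [0.001, -0.0, -1.0]]
force: [-0.7, 0.0, 6.1]
width: 25.3
```

```bash
for i in 1; do python3 -m inch '0 0 0 0 0 -0.03 20;0 0 0 0 0 -0.06 20;0 0 0 0 0 -0.06 20'; python3 -m inch '0 0 0 0 0 -0.03 20;0 0 0 0 0 -0.05 20;0 0 0 0 0 -0.05 20';done
```

```text
t: 9.98
ee_pos: [463.9, 6.6, 119.8]
tool_rot: [[0.998, -0.06, 0.001], [-0.06, -0.998, 0.0], [0.001, -0.0, -1.0]]
force: [-1.4, 0.1, 5.1]
width: 25.2
t: 10.35
ee_pos: [463.9, 6.7, 118.3]
tool_rot: [[0.998, -0.06, 0.001], [-0.06, -0.998, 0.0], [0.001, -0.0, -1.0]]
force: [-0.5, 0.3, 5.6]
width: 25.2
```

```bash
python3 -m inch '0 0 0 0 0 -0.03 20;0 0 0 0 0 -0.03 20'; python3 -m inch '0 0 0 0 0 -0.03 20;0 0 0 0 0 -0.03 20'
```

```text
t: 10.6
ee_pos: [464.0, 6.6, 117.9]
tool_rot: [[0.998, -0.06, 0.001], [-0.06, -0.998, 0.0], [0.001, -0.0, -1.0]]
force: [-2.0, -0.2, 10.4]
width: 25.3
t: 10.85
ee_pos: [464.0, 6.6, 117.8]
tool_rot: [[0.998, -0.06, 0.002], [-0.06, -0.998, 0.0], [0.002, -0.0, -1.0]]
force: [-3.5, 0.2, 17.0]
width: 25.3
```

```bash
python3 -m inch '0 0 0 0 0 -0.015 20;0 0 0 0 0 -0.015 20'; python3 -m inch '0 0 0 0 0 0 20;0 0 0 0 0 0 20;0 0 0 0 0 0 20'
```

```text
t: 11.1
ee_pos: [464.1, 6.5, 117.7]
tool_rot: [[0.998, -0.061, 0.002], [-0.061, -0.998, 0.0], [0.002, -0.0, -1.0]]
force: [-4.2, -0.8, 19.0]
width: 25.2
t: 11.48
ee_pos: [464.0, 6.5, 117.6]
tool_rot: [[0.998, -0.061, 0.002], [-0.061, -0.998, 0.0], [0.002, -0.0, -1.0]]
force: [-3.9, -0.8, 19.7]
width: 25.6
```

```bash
python3 -m inch '0 0 0 0 0 0.04 20;0 0 0 0 0 0.075 20;0 0 0 0 0 0.075 20'; python3 -m inch '0 0 0 0 0 0 40;0 0 0 0 0 0 60;0 0 0 0 0 0 80;0 0 0 0 0 0 93;0 0 0 0 0 0 93;0 0 0 0 0 0 93;0 0 0 0 0 0 93'
python3 - <<'E'
from h import *
s=env.state(); print(s['ee_pos'],s['force'])
im,d,p=shot('wrist'); C=cloud(p,d); z=C[...,2]; V,U=np.mgrid[:384,:512]; save(im,'w3.png')
hs=cv2.cvtColor(im,cv2.COLOR_RGB2HSV); b=(hs[...,0]>100)&(hs[...,0]<130)&(hs[...,1]>110)&(V>190)&(V<265)&(U>215)&(U<290)
print(b.sum(),np.nanmedian(C[b],0)); T=b&(abs(z-np.nanmedian(z[b]))<3); e=cv2.findContours(T.astype(np.uint8),cv2.RETR_EXTERNAL,cv2.CHAIN_APPROX_NONE)[0]; e=max(e,key=len)[:,0]; print('knob circle',fitc(plane(p,e,108)))
E
```

```text
t: 11.85
ee_pos: [463.9, 6.6, 117.8]
tool_rot: [[0.998, -0.06, 0.001], [-0.06, -0.998, -0.0], [0.001, 0.0, -1.0]]
force: [-1.2, 0.1, 4.3]
width: 25.4
t: 12.72
ee_pos: [463.6, 6.7, 117.7]
tool_rot: [[0.998, -0.06, 0.0], [-0.06, -0.998, 0.0], [0.0, -0.0, -1.0]]
force: [0.4, -0.3, -0.8]
width: 90.3
[463.61887997   6.66358973 117.67549488] [ 0.43350115 -0.27457739 -0.79227549]
1216 [467.6403791    6.05880008 108.37969528]
knob circle (array([463.301481  ,   5.89213104]), np.float64(12.377874935804263))
```

View pics/w3.png

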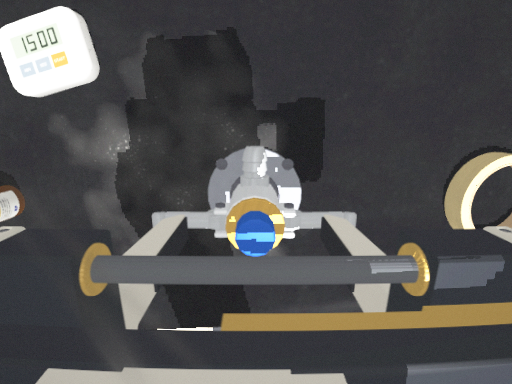

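The view shows the plug flange seated on the rim at (255,222), both arms level, and the fingers over them. Measured knob top 108.4 puts the plug at z ≈ 56, so it is home. Now I press both arms down together.

```bash
python3 -m inch '0 0 0 0 0 -0.1 93;0 0 0 0 0 -0.2 93;0 0 0 0 0 -0.3 93;0 0 0 0 0 -0.38 93;0 0 0 0 0 -0.45 93;0 0 0 0 0 -0.5 93'  20;  python3 -m inch '0 0 0 0 0 -0.05 93;0 0 0 0 0 -0.1 93;0 0 0 0 0 -0.15 93;0 0 0 0 0 -0.2 93;0 0 0 0 0 -0.2 93'
```

```text
t: 13.52
ee_pos: [463.6, 6.7, 103.4]
tool_rot: [[0.998, -0.06, 0.0], [-0.06, -0.998, 0.0], [0.0, -0.0, -1.0]]
force: [-1.5, -0.1, 10.0]
width: 92.9
t: 14.15
ee_pos: [463.8, 6.7, 97.6]
tool_rot: [[0.998, -0.06, 0.001], [-0.06, -0.998, 0.0], [0.001, -0.0, -1.0]]
force: [-2.0, -0.2, 9.8]
width: 93.0
```

```bash
python3 -m inch '0 0 0 0 0 -0.06 93;0 0 0 0 0 -0.12 93;0 0 0 0 0 -0.18 93;0 0 0 0 0 -0.24 93;0 0 0 0 0 -0.3 93';  python3 -m inch '0 0 0 0 0 -0.06 93;0 0 0 0 0 -0.12 93;0 0 0 0 0 -0.18 93;0 0 0 0 0 -0.2 93'
```

```text
t: 14.78
ee_pos: [464.7, 6.7, 88.9]
tool_rot: [[0.998, -0.06, 0.003], [-0.06, -0.998, 0.0], [0.003, -0.0, -1.0]]
force: [-1.2, -0.1, 11.3]
width: 93.1
t: 15.28
ee_pos: [465.1, 6.7, 82.8]
tool_rot: [[0.998, -0.06, 0.004], [-0.06, -0.998, 0.0], [0.004, -0.0, -1.0]]
force: [-0.6, -0.5, 8.8]
width: 93.2
```

```bash
python3 -m inch '0 0 0 -0.02 0 -0.06 93;0 0 0 -0.04 0 -0.12 93;0 0 0 -0.05 0 -0.18 93;0 0 0 -0.05 0 -0.24 93;0 0 0 -0.05 0 -0.28 93;0 0 0 -0.05 0 -0.28 93'
python3 - <<'E'
from h import *
im,d,p=shot('side'); save(cv2.resize(im[165:225,240:310],None,fx=8,fy=8,interpolation=cv2.INTER_CUBIC),'s4.png')
E
```

```text
t: 16.02
ee_pos: [464.1, 6.7, 74.2]
tool_rot: [[0.998, -0.06, 0.005], [-0.06, -0.998, 0.0], [0.005, -0.0, -1.0]]
force: [0.4, 0.4, 5.6]
width: 92.9
```

View pics/s4.png

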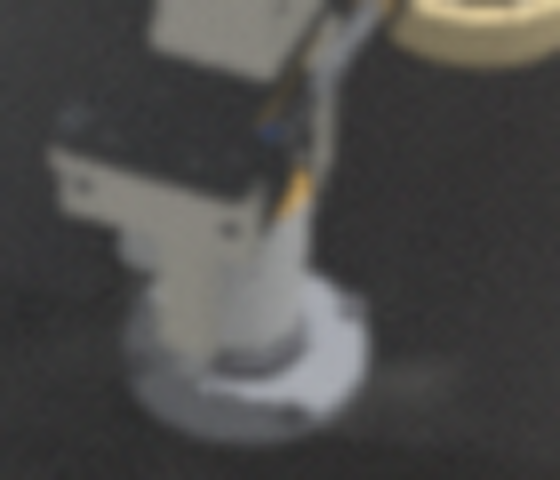

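The side view shows the fingers straddling the body and the arms hidden behind the fingers, with the plug still seated. Now I close gently while going a little lower.

```bash
python3 -m inch '0 0 0 0 0 -0.05 90;0 0 0 0 0 -0.1 87;0 0 0 0 0 -0.15 84;0 0 0 0 0 -0.2 81;0 0 0 0 0 -0.25 78;0 0 0 0 0 -0.28 76;0 0 0 0 0 -0.28 76' 15
```

```text
t: 16.95
ee_pos: [463.8, 6.7, 65.7]
tool_rot: [[0.998, -0.06, 0.004], [-0.06, -0.998, 0.0], [0.004, -0.0, -1.0]]
force: [0.6, 0.1, 6.4]
width: 75.7
```

```bash
python3 -m inch '0 0 0 0 0 0 73;0 0 0 0 0 0 71;0 0 0 0 0 0 69;0 0 0 0 0 0 67;0 0 0 0 0 0 67' 15;  python3 -m inch '0 0 0 0 0 0 65;0 0 0 0 0 0 63;0 0 0 0 0 0 60;0 0 0 0 0 0 58;0 0 0 0 0 0 58;0 0 0 0 0 0 58' 18
```

```text
t: 17.58
ee_pos: [463.0, 6.7, 64.9]
tool_rot: [[0.998, -0.06, 0.002], [-0.06, -0.998, 0.0], [0.002, -0.0, -1.0]]
force: [4.4, -0.6, -0.6]
width: 67.0
t: 18.32
ee_pos: [462.1, 6.6, 64.7]
tool_rot: [[0.998, -0.06, -0.0], [-0.06, -0.998, -0.0], [-0.0, 0.0, -1.0]]
force: [5.9, -1.4, -4.3]
width: 60.7
```

```bash
python3 -m inch '0 0 0 0.03 0 0 56;0 0 0 0.03 0 0 56;0 0 0 0.03 0 0 56;0 0 0 0.03 0 0 56;0 0 0 0.03 0 0 56' 23
```

```text
t: 18.95
ee_pos: [462.1, 6.6, 64.7]
tool_rot: [[0.998, -0.06, -0.002], [-0.06, -0.998, -0.0], [-0.002, 0.0, -1.0]]
force: [1.3, -0.5, -3.6]
width: 60.9
```

The width holds at 60.9 mm under 23 N, so the arms are on their stops. I open, rise and check.

```bash
python3 -m inch '0 0 0 0 0 0 70;0 0 0 0 0 0 80;0 0 0 0 0 0 93;0 0 0 0 0 0 93;0 0 0 0 0 0 93;0 0 0 0 0 0 93' ; python3 -m inch '0 0 0 0 0 0.5 93;0 0 0 0 0 1.5 93;0 0 0 0 0 3 93;0 0 0 0 0 4.5 93;0 0 0 -0.7 0 5 93;0 0 0 -0.7 0 5 93;0 0 0 -0.7 0 5 93;0 0 0 -0.7 0 5 93'
python3 - <<'E'
from h import *
im,d,p=shot('wrist'); save(im,'w5.png'); C=cloud(p,d); Q=C.reshape(-1,3)
Q=Q[np.isfinite(Q[:,0])]; Q=Q[np.hypot(Q[:,0]-463.4,Q[:,1]-6.6)<85]
for lo,hi in((14,25),(25,40),(40,60),(60,84),(84,100),(100,115)):
    q=Q[(Q[:,2]>lo)&(Q[:,2]<hi)&(abs(Q[:,0]-463)<12)]; print(lo,hi,len(q), q[:,1].min()-6.6 if len(q) else '', q[:,1].max()-6.6 if len(q) else '')
q=Q[(Q[:,2]>103)&(Q[:,2]<114)]; print('knob',(q.min(0)+q.max(0))/2,np.median(q,0))
E
```

```text
t: 19.7
ee_pos: [463.0, 6.7, 64.9]
tool_rot: [[0.998, -0.06, -0.0], [-0.06, -0.998, 0.0], [-0.0, -0.0, -1.0]]
force: [0.0, -0.2, 0.1]
width: 93.0
t: 20.7
ee_pos: [442.1, 6.7, 213.9]
tool_rot: [[0.998, -0.06, -0.002], [-0.06, -0.998, -0.0], [-0.002, 0.0, -1.0]]
force: [0.6, -0.3, -0.3]
width: 92.7
14 25 27 -22.47682317300202 22.01175459511709
25 40 4 -33.724558866879285 18.83039880064826
40 60 3 -19.430572136106516 18.644780667624232
60 84 127 -30.050118546581466 30.33875325115276
84 100 643 -28.637853314054773 29.034778844292674
100 115 567 -12.976766225563212 11.897077732869414
knob [462.69922104   6.06015575 107.10800325] [463.2364746    6.19618837 108.60035006]
```

View pics/w5.png

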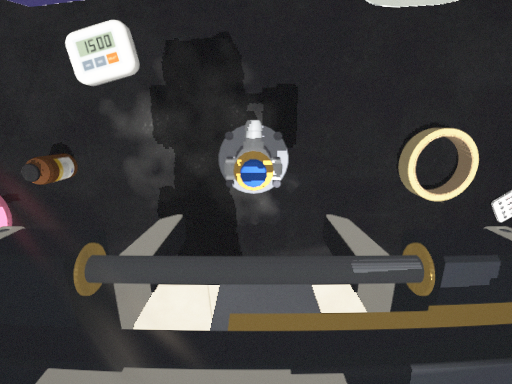

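The view shows both arms folded against the body at (240–270,170), the plug seated and centred at (253,172), and nothing touching the coupler. The bottle, timer and tape look undisturbed, and I handed in.

```bash
python3 -c "
from station import env
print(env.sign_off())"
```

```text
the job is handed in; nothing more can be done
None
```

The plug is seated in the coupler with both cam arms locked down, and I handed the job in at about 21 s of the 72 s allowed. The sign-off gives no verdict.

**Plug:** It met the seal about 6 mm high, slid past it at about 6 N, and hit a hard stop. I then leaned on it with 19–20 N for about 0.4 s. The stop puts the plug at z ≈ 56 mm in the coupler frame (h ≈ 1 mm).

**Cam arms:** I pushed both down together with the open fingers at about 10 N in total, then closed on them with a grip of at most 23 N. The width stopped at 60.7 mm under 18 N and stayed at 60.9 mm under 23 N, inside the 60–66 mm given for both locked.

**Last checks:** The final wrist view showed both arms along the body, within ±30 mm of the axis. The knob is centred within about 1 mm, and its top measured 108.6 mm, about 0.5 mm above what the stop height gives. The gripper was clear of everything, and the bottle, tape and timer looked undisturbed.

**Not checked:**
- I had no direct reading of the arm angles; the locked width is the evidence for them.
- I judged the bystanders by eye and did not measure them again.
- The top-camera fit of the coupler rim failed, so the coupler's position rests on the wrist camera, where the arm tips agreed to about 0.3 mm.

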